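# Load a can into an indexing carousel and click it on to the sensor

### The arm

A 7-joint arm with a two-finger parallel gripper is mounted at the origin on a cart in front of the work surface, level with it; the furniture and walls round the work are solid. World frame = base frame: x ahead of the robot, y to its left, z up, the work surface at z = 0. Lengths are in m, angles in rad, forces in N, time in s.
With the tool pointing down it reaches from about 0.4 to 0.9 m from the base axis. Payload 5.6 kg.
Tool frame: the origin (TCP) lies midway between the tips of the shut fingers; the grasp point (between the pads) lies 19 mm behind it; z points along the fingers, y is the line along which they close (so a half turn about z gives the same grasp; the last joint's range is limited). The gripper opens to 92 mm and grips with 3 to 60 N. Pads are 20 mm wide; open, the fingers measure 128 mm over their backs; the gripper's body (75 mm by 189 mm) begins 69 mm behind the grasp point.
Start: joints at [-1.147, 0.468, -0.012, 1.603, 0.006, 1.071, -0.056], TCP at [0.293, 0.58, 0.215] pointing down, gripper open.
Joint ranges: [-2.53, 2.53], [-0.31, 2.02], [-1.57, 1.55], [0.28, 2.44], [-1.29, 4.43], [0.15, 1.84], [-2.92, 2.92]. Speed limits (rad/s): [2.57, 2.57, 3.14, 3.14, 3.14, 3.14, 3.14].

### API

Orientations are given as a unit quaternion [x, y, z, w].
In Python, from cell import ctrl, eyes, hand_in gives the robot as it stands. The module is installed in compiled form; this text tells all that it offers.
- The arm moves only by the tool play_rows, never from a script. Its argument "moves" is a list of rows, each an object of numbers: "tx", "ty", "tz": the shift along the tool's x, y, z scaled (see below); "ax", "ay", "az": the turn, a rotation vector about the tool's x, y, z scaled (see below). A call has 1 to 12 rows; each row shifts and turns the commanded pose from where the row before left it, along the tool's axes as they then stand; what a row does not reach is not made up. The controller multiplies each number of a shift by 0.2 m and each number of a turn by pi rad. A row lasts 1/10 s, in which the tool goes at most 50 mm and 8.59 degrees, less where a joint would pass 70% of its speed; a pose out of reach is approached as far as the arm can. A call with a number of a shift or a turn outside -1 to 1 is refused whole. A call with a gripper value outside its range is refused whole. "gripper" is the opening, from -1 (shut) to 1 (fully open), set as the call begins (left out, the last holds). The fingers move at their own pace and stop on an object; the grip force is fixed at half the most. Time passes only in rows, so rows that do not move let the fingers close. It gives the time, the measured TCP pose, the force, the opening and the grip force at its end, in the units of the state.
- ctrl.observe(): the state, without advancing time (a new reading comes with each control period).
- eyes.grab_frame(name): name is "scene" or "top"; returns a dict with "frame" (480x640x3 uint8, red, green, blue), "depth" (480x640 float32, m along the optical axis (not along the pixel's ray), 0 where there is no reading), "fov_y" (degrees; the focal length in pixels is half the picture's height over the tangent of half this angle, whatever the lens; pixels are square), "cx", "cy" (the principal point, pixels), "extrinsics" (4x4, takes a point from camera to world coordinates). Camera axes: x right, y down, z forward; pixel columns grow to the right and rows downward; lengths in m; the calibration is good to about 2 mm. A picture is of the moment at which its call begins.
- hand_in(): hands the job in; it is judged then, once.
The state is a dict: "time_s": time; "q": joint angles; "dq": joint speeds; "effort": joint torques, N m; "position": TCP position; "tcp_rot": TCP orientation; "contact_force": force on the tool from outside, world axes, zero at the start; "moment": the same for the moment, N m; "finger_gap": finger opening in m; "finger_force": force on a finger pad.
Only numpy, scipy, OpenCV 4.12 (cv2) and the standard library are available. Lean on these libraries where they do the work, as an engineer would, in place of code of your own. Each camera call takes 0.05 s, during which the arm holds its last target. There are 200 camera calls.

### The job

Take the uncapped aerosol can that lies sloping in the steel cradle and stand it upright, fully down, in the empty carousel pocket at the loading tongue (the low tongue with two small cheeks); set it down, do not drop it, and let go. Then turn the carousel exactly one click counter-clockwise seen from above (the black T-bar on its spindle is the handle), so that this can stops in front of the black sensor on the upright bracket. The can already on the carousel must stay standing in its pocket, and the other things on the table stay where they are.

Things in the scene. Friction and masses are not known exactly. Their poses are not given: they have to be found in the camera images.
- can_new: The can to load: aerosol can with a bare green valve stem, 67 mm diameter, 185 mm tall, 0.17 to 0.34 kg. Full width up to about 158 mm, then a shoulder and a thin stem up to 185 mm. Origin at the centre of its underside, z along its axis towards the stem. It starts leaning 35 degrees in the cradle.
- cradle: Fixed cradle on a grey plate 165 x 86 mm. It holds the can 35 degrees from vertical, top towards the cradle's own -x (roughly to the robot). Origin on the table, 36 mm below the centre of the can's underside, z up. Two rods 44 mm apart lie under the can up to 112 mm along its axis; its sides (cradle's +y, -y) and upper end are free for fingers. The can leaves along its own axis.
- carousel: Fixed base of the carousel, origin on the table on the spindle axis, z up. The loading tongue points along its +x, with two cheeks up to 24 mm high 137 to 159 mm from the axis. The sensor bracket stands 72 degrees counter-clockwise from it, upright, 105 mm high, 131 to 155 mm from the axis. Fixed filling heads hang over the table beyond it, from x = 0.61 m on, down to 190 mm.
- turntable (a joint): Turn of the carousel in rad, positive counter-clockwise from above. Disc of 252 mm diameter, five cups 72 degrees apart, 88 mm from the axis. A sprung click every 1.257 rad: 0 at the start, 1.257 wanted (never go past 1.7), 2.513 one too many. Let go, it springs into the nearest; the crest lies half-way between clicks; turning takes up to about 0.2 N m.
- load_pocket (a point): Centre of the floor of the pocket to load, 22 mm above the table; turns with the table. Cup 74 mm inside, 82 mm outside, 18 mm deep (rim 40 mm above the table), so the can has 3 to 4 mm play all round. At joint 0 it lies at the loading tongue. Pockets beside it on either hand are empty too.
- t_bar (a point): Centre of the black T-bar on top of the spindle, on the axis, 247 mm above the table. Bar 64 mm long along the point's y, 14 mm wide along the point's x, 26 mm high (234 to 260 mm above the table); spindle below it 20 mm diameter. Turns with the table; the point's x points to the load pocket.
- sensor_station (a point): Fixed point on the turntable's top (22 mm above the table), 88 mm from the axis, in front of the sensor: where the centre of the loaded pocket comes after one click.
- can_a: Uncapped can like can_new, standing loose in the pocket two places counter-clockwise of the load pocket; its top is 207 mm above the table. Origin at the centre of its underside, z up.
- tape: Bystander: grey tape roll, 107 mm diameter, 48 mm high, lying flat. Origin at the centre of its underside.
- pocket_a (a point): Centre of the floor of can_a's pocket; turns with the table.
- flask: Bystander: white flask with black dispenser head, 48 x 50 mm, 178 mm tall, standing on the table. Origin at the centre of its underside.
Not all that is in view belongs to the job. What is shaped like the can_a but brown is not meant.

How it is judged:
By the outcome, as a careful person would: the job done as asked, in the order asked, and still so for the second after the job is handed in, with the robot touching nothing.
It also fails if it takes over 59 s, if anything falls off the work surface, if the arm or the gripper's body presses on something with over 40 N, if the wrist force passes 120 N, or if a joint passes its speed limit or range.

## Working session

There is one attempt and no reset: what is moved stays moved. The work goes in short steps, Python scripts to look and compute and a tool call to move; the robot and the scene stay as the last step left them, time stands still between calls to the robot, and variables do not carry over. Pictures are saved under pics/ and viewed, at most 10 in all, crops included, and the job is handed in when it is done.

Besides the shell and the picture viewer there is one more tool, called after "Call:" as name(argument=value, ...), one argument or row to a line, values as JSON. play_rows: Moves the arm, as the interface text tells. Shifts and turns lie within -1 to 1; 1 stands for 0.2 m of shift or pi rad of turn. Its arguments: {"type":"object","properties":{"moves":{"type":"array"},"gripper":{"type":"number"}},"required":["moves"]}

```bash
mkdir -p pics; cat > h.py <<'E'
import numpy as np, cv2
from cell import ctrl, eyes
from scipy.spatial.transform import Rotation as R
def cloud(f):
    d=f["depth"];h,w=d.shape;fl=h/2/np.tan(np.radians(f["fov_y"]/2))
    v,u=np.mgrid[:h,:w]
    P=np.stack([(u-f["cx"])/fl*d,(v-f["cy"])/fl*d,d],-1)
    E=np.array(f["extrinsics"]);P=P@E[:3,:3].T+E[:3,3];P[d==0]=np.nan
    return P
def grab(n,save=None):
    f=eyes.grab_frame(n)
    if save: cv2.imwrite(f"pics/{save}.png",cv2.cvtColor(f["frame"],cv2.COLOR_RGB2BGR))
    return f
E
python3 - <<'E'
from h import *
for n in("scene","top"):
    f=grab(n,n+"0");print(n,f["fov_y"],f["cx"],f["cy"],np.round(f["extrinsics"],3).tolist(),(f["depth"]==0).mean())
    np.savez(n+"0.npz",P=cloud(f),rgb=f["frame"])
s=ctrl.observe();print(s)
E
```

```text
scene 44.18824789868727 314.8517326408236 245.2576681237051 [[0.86, -0.391, 0.327, 0.035], [-0.509, -0.675, 0.533, -0.926], [0.012, -0.626, -0.78, 1.465], [0.0, 0.0, 0.0, 1.0]] 0.004078776041666667
top 56.408995706629455 323.84358561148514 238.92512753576938 [[-0.005, -0.988, 0.154, 0.381], [-1.0, 0.007, 0.017, -0.051], [-0.018, -0.154, -0.988, 1.362], [0.0, 0.0, 0.0, 1.0]] 0.003948567708333333
{'time_s': 0.1, 'q': array([-1.14701368,  0.46823994, -0.01157169,  1.60351903,  0.0060135 ,
        1.0714037 , -0.05630741]), 'dq': array([-0.00073618, -0.00330401, -0.00015398, -0.00217413, -0.00114125,
       -0.00058197, -0.00073943]), 'effort': array([ 5.65489900e-04, -5.21647847e+01, -1.27617505e-02, -2.44367176e+01,
       -5.68509742e-02,  1.40557016e-02,  6.31089029e-05]), 'position': array([0.29235849, 0.57996164, 0.21377268]), 'tcp_rot': array([ 2.31323517e-01,  9.72876580e-01, -7.60381252e-04, -1.09567843e-04]), 'contact_force': array([-0.07463361, -0.37908297, -0.52291215]), 'moment': array([-0.0105048 ,  0.06254798,  0.04759698]), 'finger_force': 0.0, 'finger_gap': 0.0920205117204855}
```

View pics/scene0.png

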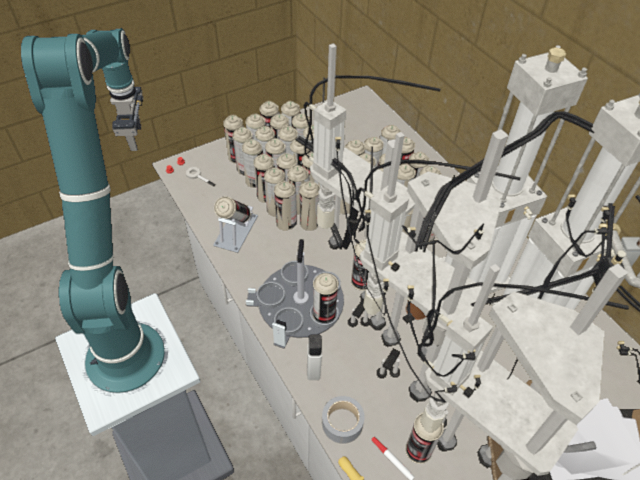

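View pics/top0.png

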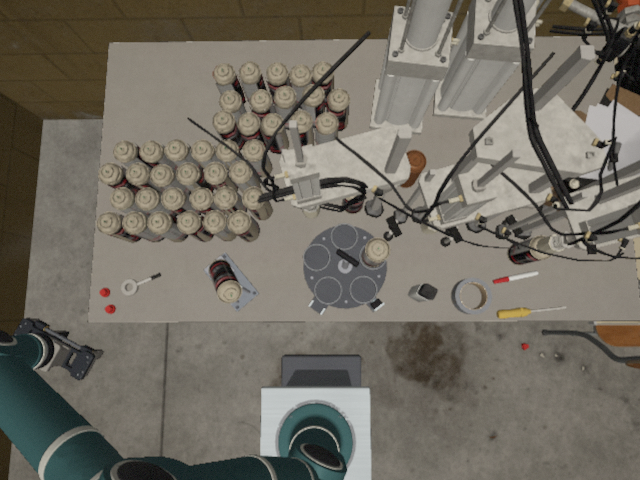

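The top view shows the carousel spindle at about (345,262), the loading tongue at (317,308), the sensor at (377,305), can_a at (375,250), and the cradle with the can at (228,282). The flask is at (423,292) and the tape at (470,295). Next I'll measure these.

```bash
python3 - <<'E'
from h import *
np.set_printoptions(precision=4,suppress=True)
D={n:np.load(n+"0.npz") for n in("scene","top")}
img=cv2.imread("pics/top0.png");cv2.imwrite("pics/c1.png",np.hstack([cv2.resize(img[235:325,190:280],(400,400),interpolation=2),cv2.resize(img[215:325,290:400],(400,400),interpolation=2)]))
img=cv2.imread("pics/scene0.png");cv2.imwrite("pics/c2.png",np.hstack([cv2.resize(img[180:270,200:290],(400,400),interpolation=2),cv2.resize(img[230:350,240:360],(400,400),interpolation=2)]))
P=D["top"]["P"]
for uv in [(345,267),(345,258),(228,282),(317,308),(377,305),(375,250),(423,292),(470,295),(250,298),(222,268),(330,292),(320,260),(230,290)]:
    print(uv,P[uv[1],uv[0]])
for n in D:
    P=D[n]["P"].reshape(-1,3);rgb=D[n]["rgb"].reshape(-1,3).astype(int)
    c=np.array([0.335,-0.07])
    m=(P[:,2]>.225)&(P[:,2]<.275)&(rgb.max(1)<70)&(abs(P[:,0]-.33)<.12)&(abs(P[:,1]+.07)<.1)
    Q=P[m];print(n,"tbar n",m.sum(),Q.mean(0),Q.min(0),Q.max(0))
    if m.sum()>3:
        q=Q[Q[:,2]>.25];r=cv2.minAreaRect(q[:,:2].astype(np.float32)*1000);print(r)
E
```

```text
(345, 267) [ 0.4989 -0.0889  0.0777]
(345, 258) [ 0.5045 -0.0838  0.2598]
(228, 282) [0.4516 0.2233 0.182 ]
(317, 308) [ 0.3828 -0.0058  0.0088]
(377, 305) [ 0.3902 -0.1759  0.1019]
(375, 250) [ 0.5321 -0.1645  0.1967]
(423, 292) [ 0.4228 -0.2894  0.1777]
(470, 295) [ 0.4192 -0.4652  0.001 ]
(250, 298) [0.4136 0.1962 0.0065]
(222, 268) [0.495  0.2573 0.1134]
(330, 292) [ 0.4298 -0.0451  0.0188]
(320, 260) [ 0.526  -0.0155  0.0179]
(230, 290) [0.4305 0.2172 0.1831]<stdin>:13: RuntimeWarning: Mean of empty slice.
  ret = um.true_divide(
Traceback (most recent call last):
ValueError: zero-size array to reduction operation minimum which has no identity
```

View pics/c1.png

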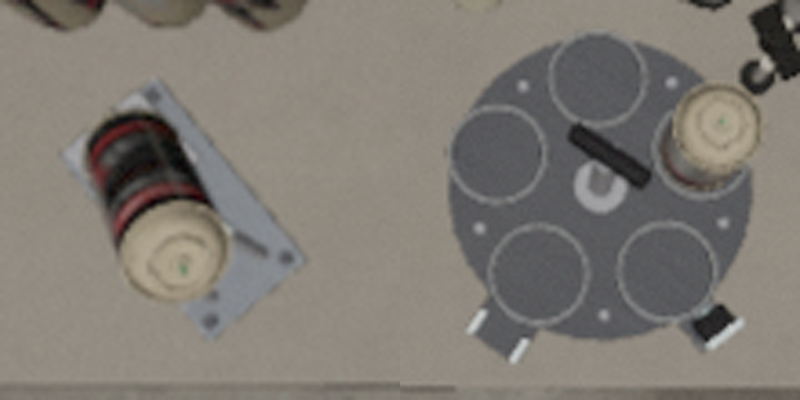

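View pics/c2.png

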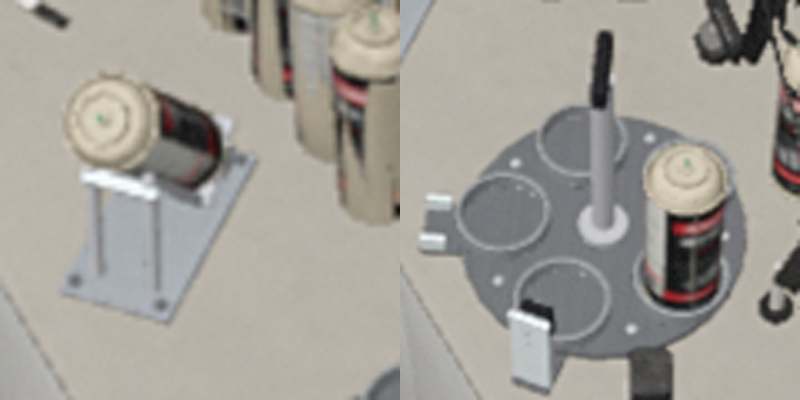

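The crops show the can leaning towards the robot in the cradle with its sides free. They also show the T-bar, the five cups, the tongue cheeks at lower left and the sensor at lower right. Now the fits.

```bash
cat > fit.py <<'E'
from h import *
from scipy.optimize import least_squares
np.set_printoptions(precision=4,suppress=True)
D={n:np.load(n+"0.npz") for n in("scene","top")}
PP={n:D[n]["P"].reshape(-1,3) for n in D}; C={n:D[n]["rgb"].reshape(-1,3).astype(int) for n in D}
# T-bar
for n in D:
    P=PP[n];m=(P[:,2]>.252)&(P[:,2]<.268)&(np.hypot(P[:,0]-.505,P[:,1]+.084)<.06)
    r=cv2.minAreaRect(P[m][:,:2].astype(np.float32)*1000);print(n,"tbar",m.sum(),P[m].mean(0),r,cv2.boxPoints(r).tolist())
    # disc points: top plate at ~.02
    m=(P[:,2]>.012)&(P[:,2]<.030)&(np.hypot(P[:,0]-.505,P[:,1]+.084)<.15)
    (c,rad)=cv2.minEnclosingCircle(P[m][:,:2].astype(np.float32)*1000);print("disc",m.sum(),c,rad,np.median(P[m][:,2]))
    # plate
    m=(P[:,2]>.003)&(P[:,2]<.012)&(abs(P[:,0]-.46)<.11)&(abs(P[:,1]-.23)<.11)
    r=cv2.minAreaRect(P[m][:,:2].astype(np.float32)*1000);print("plate",m.sum(),r,np.median(P[m][:,2]))
    # cheeks
    m=(P[:,2]>.014)&(P[:,2]<.03)&(np.hypot(P[:,0]-.505,P[:,1]+.084)>.131)&(np.hypot(P[:,0]-.505,P[:,1]+.084)<.17)
    print("cheeks",P[m][:,:2].mean(0) if m.any() else None, m.sum())
    # can_a top, sensor, table level
    m=(P[:,2]>.19)&(P[:,2]<.23)&(np.hypot(P[:,0]-.53,P[:,1]+.165)<.05);print("can_a top",P[m].mean(0),m.sum())
    m=(abs(P[:,0]-.42)<.03)&(abs(P[:,1]-.09)<.03);print("table z",np.median(P[m][:,2]))
# can fit
def pts(n):
    P=PP[n];m=(abs(P[:,0]-.47)<.09)&(abs(P[:,1]-.23)<.09)&(P[:,2]>.055)
    return P[m]
for sel in (["scene"],["top"],["scene","top"]):
    Q=np.vstack([pts(n) for n in sel])
    def axis(p): 
        a=np.array([np.cos(p[1])*np.sin(p[0]),np.sin(p[1])*np.sin(p[0]),np.cos(p[0])]);return a
    c0=np.array([.47,.24,.12])
    p=np.array([.61,np.radians(240),0,0,0.])
    W=Q
    for it in range(4):
        def res(p):
            a=axis(p);c=c0+p[2:5];d=W-c;t=d@a
            return np.r_[(np.linalg.norm(d-t[:,None]*a,axis=1)-.0335),(p[4])*1e-3]
        s=least_squares(res,p,loss="soft_l1",f_scale=.002);p=s.x
        a=axis(p);c=c0+p[2:5];d=Q-c;t=d@a;rr=np.linalg.norm(d-t[:,None]*a,axis=1)
        W=Q[(abs(rr-.0335)<(.006 if it<2 else .004))&(t<np.percentile(t,75))]
    d=Q-c;t=d@a;rr=np.linalg.norm(d-t[:,None]*a,axis=1);k=rr<.04
    # top extents
    b=c+a*((.036-c[2])/a[2])
    print(sel,len(Q),len(W),"tilt",np.degrees(p[0]),"az",np.degrees(p[1]),"base@z36",b,"tmax from b",(np.percentile(((Q-b)@a)[k],[0.5,5,95,99.5,100])),"rms",np.sqrt(np.mean(res(p)**2)))
E
python3 fit.py
```

```text
scene tbar 108 [ 0.5004 -0.0923  0.2601] ((501.8134460449219, -89.62866973876953), (68.6657943725586, 13.752913475036621), 55.27728271484375) [[476.6053466796875, -113.93063354492188], [487.90911865234375, -121.76437377929688], [527.0215454101562, -65.32670593261719], [515.7177734375, -57.49296569824219]]
disc 2748 (488.1651306152344, -87.06636810302734) 139.81930541992188 0.022951996357943982
plate 1203 ((460.0111389160156, 229.97352600097656), (219.21859741210938, 219.46795654296875), 0.023174572736024857) 0.006003078920727267
cheeks [ 0.4441 -0.1205] 169
can_a top [ 0.5289 -0.1758  0.1954] 222
table z 0.0004198826627248575
top tbar 145 [ 0.508  -0.0882  0.2596] ((508.09649658203125, -88.5960464477539), (63.02714920043945, 13.949706077575684), 54.067909240722656) [[483.95587158203125, -110.01997375488281], [495.25115966796875, -118.20602416992188], [532.2371215820312, -67.172119140625], [520.9418334960938, -58.98606872558594]]
disc 4175 (497.42730712890625, -77.91452026367188) 140.1573944091797 0.022226536985936685
plate 1074 ((460.4818115234375, 230.0506591796875), (220.28514099121094, 218.3380126953125), 89.76969146728516) 0.0051519578006223865
cheeks [ 0.4215 -0.0383] 39
can_a top [ 0.5366 -0.1711  0.1945] 245
table z -3.912459376853583e-05
['scene'] 795 372 tilt 36.524234122629416 az 219.0622471808659 base@z36 [0.4928 0.2844 0.036 ] tmax from b [0.0089 0.0383 0.1789 0.1827 0.1852] rms 0.001746627496505068
['top'] 1001 643 tilt 36.9389827376874 az 220.36942931351328 base@z36 [0.4999 0.2857 0.036 ] tmax from b [0.0016 0.0192 0.1756 0.18   0.1879] rms 0.0013160464989766519
['scene', 'top'] 1796 910 tilt 37.536518082264315 az 218.43463179921469 base@z36 [0.5007 0.2861 0.036 ] tmax from b [0.0037 0.0261 0.1795 0.1863 0.1893] rms 0.0018765259722653956
```

```bash
cat > fit2.py <<'E'
from h import *
from scipy.optimize import least_squares
np.set_printoptions(precision=4,suppress=True)
def cast(f,uv,z):
    fl=240/np.tan(np.radians(f["fov_y"]/2));E=np.array(f["extrinsics"])
    uv=np.asarray(uv,float).reshape(-1,2)
    r=np.c_[(uv[:,0]-f["cx"])/fl,(uv[:,1]-f["cy"])/fl,np.ones(len(uv))]@E[:3,:3].T
    return (E[:3,3]+r*((z-E[2,3])/r[:,2:3]))[:,:2]
if __name__=="__main__":
  for n in("scene","top"):
    f=eyes.grab_frame(n);P=cloud(f);rgb=f["frame"].astype(int);hsv=cv2.cvtColor(f["frame"],cv2.COLOR_RGB2HSV)
    XY=np.hypot(P[...,0]-.503,P[...,1]+.083)
    big=lambda m:max(cv2.findContours(m.astype(np.uint8),0,1)[0],key=cv2.contourArea)
    # disc: dark bluish-grey
    if n=="top": print("px disc",rgb[262,315],"table",rgb[300,290],"plate",rgb[296,240])
    v=rgb.max(2)
    m=(XY<.16)&(v<130)&(P[...,2]<.05); c=big(m)[:,0]
    X=cast(f,c,.022)
    s=least_squares(lambda p:np.hypot(X[:,0]-p[0],X[:,1]-p[1])-p[2],[.503,-.083,.126],loss="soft_l1",f_scale=.001);print(n,"disc",s.x,len(X))
    # white things in the ring region: cheeks / sensor
    m=(XY>.125)&(XY<.18)&(rgb.min(2)>195)
    k,l,st,ce=cv2.connectedComponentsWithStats(m.astype(np.uint8))
    for i in range(1,k):
        if st[i,4]>4: print("  white",ce[i],st[i,4],np.nanmedian(P[l==i],0),"cast z24",cast(f,ce[i],.024))
    # T-bar black
    m=(v<60)&(P[...,2]>.23)&(P[...,2]<.275)&(XY<.08);c=big(m)[:,0]
    print("  tbar",cv2.minAreaRect((cast(f,c,.260)*1000).astype(np.float32)),m.sum())
    # plate: bluish
    b=rgb[...,2]-rgb[...,0]
    m=(b>5)&(v>110)&(P[...,2]<.02)&(abs(P[...,0]-.46)<.13)&(abs(P[...,1]-.23)<.12)
    c=big(m)[:,0];X=cast(f,c,.006);r=cv2.minAreaRect((X*1000).astype(np.float32));print("  plate",r,m.sum())
    # stem green
    g=rgb[...,1]-np.maximum(rgb[...,0],rgb[...,2])
    for nm,(x,y) in dict(can=(.43,.22),cana=(.535,-.172)).items():
        m=(g>12)&(np.hypot(P[...,0]-x,P[...,1]-y)<.06)
        uv=np.argwhere(m)[:,::-1].mean(0);print("  stem",nm,m.sum(),uv,np.nanmedian(P[m],0),cast(f,uv,.205))
E
python3 fit2.py
```

```text
scene disc [ 0.4972 -0.1002  0.1054] 610
  white [332.2222  45.4444] 9 [0.6374 0.0029 0.7577] cast z24 [[1.2636 0.968 ]]
  white [329.6875 110.875 ] 160 [ 0.6308 -0.0055  0.5915] cast z24 [[1.024  0.5982]]
  white [312.6 106.2] 5 [0.6158 0.0447 0.5805] cast z24 [[0.9816 0.655 ]]
  white [316.7273 173.2121] 33 [0.6078 0.0065 0.3968] cast z24 [[0.8079 0.3319]]
  white [344.1667 173.5   ] 6 [ 0.6691 -0.0306  0.3956] cast z24 [[0.8896 0.2833]]
  white [335.1538 181.4231] 78 [ 0.632  -0.0405  0.3975] cast z24 [[0.8422 0.2661]]
  white [344.8889 187.3333] 63 [ 0.6432 -0.0732  0.3976] cast z24 [[0.856  0.2257]]
  white [358.     183.8966] 29 [ 0.6785 -0.0805  0.3985] cast z24 [[0.9036 0.2171]]
  white [321.8125 194.3125] 16 [0.6234 0.0054 0.3124] cast z24 [[0.7713 0.2369]]
  white [361.2632 196.5263] 19 [ 0.6614 -0.1192  0.398 ] cast z24 [[0.8806 0.1621]]
  white [366.7857 203.8571] 14 [ 0.6579 -0.1501  0.3992] cast z24 [[0.878 0.125]]
  white [251.2667 288.9333] 15 [0.3946 0.0145 0.0226] cast z24 [[0.3932 0.0119]]
  white [249.     300.7857] 14 [ 0.3702 -0.0213  0.024 ] cast z24 [[ 0.3687 
[... 233 characters left out ...]
5625, 255.57147216796875), (162.8029022216797, 83.44402313232422), 39.889610290527344) 610
  stem can 2 [221.5 206. ] [0.4115 0.2161 0.1818] [[0.4047 0.1955]]
  stem cana 3 [325.6667 278.6667] [ 0.5312 -0.1742  0.2046] [[ 0.5309 -0.1744]]
px disc [90 91 93] table [144 137 128] plate [147 142 132]
top disc [ 0.5059 -0.0875  0.125 ] 302
  tbar ((506.235595703125, -88.59312438964844), (60.976951599121094, 14.465150833129883), 54.86248016357422) 142
  plate ((463.2410888671875, 255.96871948242188), (158.3316192626953, 82.59070587158203), 40.53874588012695) 406
  stem can 1 [231. 295.] [0.4173 0.2135 0.1863] [[0.4168 0.2093]]
  stem cana 1 [378. 248.] [ 0.5357 -0.1712  0.2093] [[ 0.5362 -0.1716]]
```

```bash
cat > fit3.py <<'E'
from h import *
from scipy.optimize import least_squares
np.set_printoptions(precision=4,suppress=True)
az=np.radians(220.2);t=np.radians(35);a=np.array([np.cos(az)*np.sin(t),np.sin(az)*np.sin(t),np.cos(t)])
ey=np.array([-np.sin(az),np.cos(az),0]);ex=np.cross(ey,a)
for n in("scene","top"):
    P=np.load(n+"0.npz")["P"].reshape(-1,3)
    m=(abs(P[:,0]-.47)<.09)&(abs(P[:,1]-.23)<.09)&(P[:,2]>.05);Q=P[m]
    b=np.array([.4965,.285,.036]);d=Q-b;X=d@ex;Y=d@ey;T=d@a
    k=(T>.03)&(T<.15)&(np.hypot(X,Y)<.045)
    s=least_squares(lambda p:np.hypot(X[k]-p[0],Y[k]-p[1])-.0335,[0,0],loss="soft_l1",f_scale=.001);
    print(n,s.x,"->base",b+ex*s.x[0]+ey*s.x[1],"T top",np.percentile(T[np.hypot(X,Y)<.02],[50,99,100]), "z of base",(b+ex*s.x[0])[2],k.sum())
    for lo,hi in((.03,.07),(.07,.11),(.11,.15)):
        kk=k&(T>lo)&(T<hi);s=least_squares(lambda p:np.hypot(X[kk]-p[0],Y[kk]-p[1])-.0335,[0,0],loss="soft_l1",f_scale=.001);print("   ",lo,s.x,kk.sum())
    r=np.hypot(P[:,0]-.504,P[:,1]+.0895);z=P[:,2]
    for lo,hi in((.2,.3),(.3,.4),(.4,.5),(.5,.7)):
        mm=(z>lo)&(z<hi)&(r>.045);i=np.argsort(np.where(mm,r,9))[:3];print(lo,"near",P[i].tolist(),r[i])
E
python3 fit3.py
```

```text
scene [ 0.0057 -0.0026] ->base [0.4912 0.284  0.0327] T top [0.1753 0.1849 0.1873] z of base 0.0327086023816423 295
    0.03 [ 0.0037 -0.003 ] 82
    0.07 [ 0.0065 -0.0024] 103
    0.11 [ 0.006  -0.0027] 110
0.2 near [[0.5224740081819996, -0.15973936799694566, 0.20068970171155365], [0.5261437047583611, -0.15871016539930194, 0.20138833009585544], [0.5372392384988088, -0.16075373653547587, 0.2006136116241366]] [0.0726 0.0727 0.0786]
0.3 near [[0.6146093522303272, -0.05774162014430584, 0.39291344839179976], [0.615743166228554, -0.06103112540399058, 0.3880564024816733], [0.6128526741394129, -0.0512739329599361, 0.3880460346897656]] [0.1151 0.1153 0.1154]
0.4 near [[0.6071625927809783, -0.03556634782007673, 0.4021845833551503], [0.6184339205959354, -0.06058346593371333, 0.4006496034293725], [0.6196241425033886, -0.053849769978354556, 0.40123081217653356]] [0.1164 0.118  0.121 ]
0.5 near [[0.5661064804031414, -0.13312010306268818, 0.6243412664673772], [0.5721401783961647, -0.12313891910443131, 0.6280143648187441], [0.5719371418763581, -0.12363560813254604, 0.625702242194201]] [0.0759 0.076
[... 418 characters left out ...]
0736 0.0745 0.0763]
0.3 near [[0.621614173234119, -0.05707289160434432, 0.38366690732682385], [0.6239334599780699, -0.06606871473160256, 0.38326112906140697], [0.6234720601037433, -0.05932031292194673, 0.38537306832988405]] [0.122  0.1222 0.1232]
0.4 near [[0.6242946746748077, -0.04820037672031839, 0.40073122761235025], [0.6178000672196605, -0.030505172296755964, 0.40018767185488635], [0.6198243745129238, -0.032738580514262705, 0.4010712949511057]] [0.1272 0.1282 0.129 ]
0.5 near [[0.5772385814457762, -0.12166419337200028, 0.6254467976121291], [0.5770513067941019, -0.12219056153905591, 0.6195576649097669], [0.5788579094134263, -0.11827150723422179, 0.6260214023298851]] [0.08   0.08   0.0802]
```

```bash
cat > plan.py <<'E'
from h import *
np.set_printoptions(precision=4,suppress=True)
def Rt(yaz,tilt=0):
    "tool y at azimuth yaz (horizontal); tilt>0 leans tool z from down towards azimuth yaz-90"
    y=np.radians(yaz);Y=np.array([np.cos(y),np.sin(y),0]);h=np.array([np.cos(y-np.pi/2),np.sin(y-np.pi/2),0]);t=np.radians(tilt)
    Z=np.array([0,0,-np.cos(t)])+h*np.sin(t);return np.c_[np.cross(Y,Z),Y,Z]
def rot(Rg,s=None):
    s=s or ctrl.observe();A=R.from_quat(s["tcp_rot"]).as_matrix();w=R.from_matrix(A.T@Rg).as_rotvec();print("turn deg",np.degrees(np.linalg.norm(w)),"total/pi",w/np.pi)
def shift(p,Rg=None,s=None):
    s=s or ctrl.observe();A=R.from_quat(s["tcp_rot"]).as_matrix() if Rg is None else Rg
    d=np.array(p)-s["position"];print("shift",d,"total tool/0.2",A.T@d/.2)
E
python3 - <<'E'
from plan import *
G=Rt(130.2,35);rot(G);shift([.4067,.21,.2],G);print(G)
E
```

```text
turn deg 74.60780938293429 total/pi [-0.1137 -0.1717 -0.3597]
shift [ 0.1143 -0.3701 -0.014 ] total tool/0.2 [ 0.6611 -1.7823 -0.3774]
[[-0.6257 -0.6455  0.4381]
 [-0.5287  0.7638  0.3702]
 [-0.5736  0.     -0.8192]]
```

Call:
play_rows(
  gripper=1,
  moves=[
    {"ax": -0.0095,"ay": -0.0143,"az": -0.03},
    {"ax": -0.0095,"ay": -0.0143,"az": -0.03},
    {"ax": -0.0095,"ay": -0.0143,"az": -0.03},
    {"ax": -0.0095,"ay": -0.0143,"az": -0.03},
    {"ax": -0.0095,"ay": -0.0143,"az": -0.03},
    {"ax": -0.0095,"ay": -0.0143,"az": -0.03},
    {"ax": -0.0095,"ay": -0.0143,"az": -0.03},
    {"ax": -0.0095,"ay": -0.0143,"az": -0.03},
    {"ax": -0.0095,"ay": -0.0143,"az": -0.03},
    {"ax": -0.0095,"ay": -0.0143,"az": -0.03},
    {"ax": -0.0095,"ay": -0.0143,"az": -0.03},
    {"ax": -0.0095,"ay": -0.0143,"az": -0.03},
  ],
)

```text
invalid input
```

```bash
python3 - <<'E'
from plan import *
G=Rt(130.2,35);rot(G);shift([.4067,.21,.2]);print(ctrl.observe()["q"])
E
```

```text
turn deg 74.60780938293429 total/pi [-0.1137 -0.1717 -0.3597]
shift [ 0.1143 -0.3701 -0.014 ] total tool/0.2 [-1.3433 -1.3952  0.0716]
[-1.147   0.4681 -0.0116  1.6032  0.006   1.0714 -0.0563]
```

Call:
play_rows(
  gripper=1,
  moves=[
    {"tx": 0,"ty": 0,"tz": 0,"ax": -0.0095,"ay": -0.0143,"az": -0.03},
    {"tx": 0,"ty": 0,"tz": 0,"ax": -0.0095,"ay": -0.0143,"az": -0.03},
  ],
)

```text
time_s: 0.4
position: [0.2931, 0.5804, 0.2143]
tcp_rot: [0.137, 0.989, 0.019, 0.051]
contact_force: [0.1, 0.1, -0.3]
finger_gap: 0.092
finger_force: 0.0
```

All six fields are required. Continuing.

Call:
play_rows(
  moves=[
    {"tx": 0,"ty": 0,"tz": 0,"ax": -0.0095,"ay": -0.0143,"az": -0.03},
    {"tx": 0,"ty": 0,"tz": 0,"ax": -0.0095,"ay": -0.0143,"az": -0.03},
    {"tx": 0,"ty": 0,"tz": 0,"ax": -0.0095,"ay": -0.0143,"az": -0.03},
    {"tx": 0,"ty": 0,"tz": 0,"ax": -0.0095,"ay": -0.0143,"az": -0.03},
    {"tx": 0,"ty": 0,"tz": 0,"ax": -0.0095,"ay": -0.0143,"az": -0.03},
    {"tx": 0,"ty": 0,"tz": 0,"ax": -0.0095,"ay": -0.0143,"az": -0.03},
    {"tx": 0,"ty": 0,"tz": 0,"ax": -0.0095,"ay": -0.0143,"az": -0.03},
    {"tx": 0,"ty": 0,"tz": 0,"ax": -0.0095,"ay": -0.0143,"az": -0.03},
    {"tx": 0,"ty": 0,"tz": 0,"ax": -0.0095,"ay": -0.0143,"az": -0.03},
    {"tx": 0,"ty": 0,"tz": 0,"ax": -0.0095,"ay": -0.0143,"az": -0.03},
  ],
)

```text
time_s: 1.4
position: [0.2921, 0.5805, 0.2146]
tcp_rot: [-0.33, 0.894, 0.105, 0.283]
contact_force: [0.3, 1.0, 0.2]
finger_gap: 0.0919
finger_force: 0.0
```

```bash
python3 - <<'E'
from plan import *
G=Rt(130.2,35);rot(G);shift([.4067,.21,.2]);print(ctrl.observe()["q"])
E
```

```text
turn deg 0.3508274096093963 total/pi [0.001  0.0008 0.0015]
shift [ 0.1146 -0.3705 -0.0146] total tool/0.2 [ 0.6698 -1.7805 -0.3825]
[-1.3504  0.2627  0.0263  2.0658  0.8758  0.441   0.2148]
```

Call:
play_rows(
  moves=[
    {"tx": 0.056,"ty": -0.148,"tz": -0.032,"ax": 0,"ay": 0,"az": 0},
    {"tx": 0.056,"ty": -0.148,"tz": -0.032,"ax": 0,"ay": 0,"az": 0},
    {"tx": 0.056,"ty": -0.148,"tz": -0.032,"ax": 0,"ay": 0,"az": 0},
    {"tx": 0.056,"ty": -0.148,"tz": -0.032,"ax": 0,"ay": 0,"az": 0},
    {"tx": 0.056,"ty": -0.148,"tz": -0.032,"ax": 0,"ay": 0,"az": 0},
    {"tx": 0.056,"ty": -0.148,"tz": -0.032,"ax": 0,"ay": 0,"az": 0},
    {"tx": 0.056,"ty": -0.148,"tz": -0.032,"ax": 0,"ay": 0,"az": 0},
    {"tx": 0.056,"ty": -0.148,"tz": -0.032,"ax": 0,"ay": 0,"az": 0},
    {"tx": 0.056,"ty": -0.148,"tz": -0.032,"ax": 0,"ay": 0,"az": 0},
    {"tx": 0.056,"ty": -0.148,"tz": -0.032,"ax": 0,"ay": 0,"az": 0},
    {"tx": 0.056,"ty": -0.148,"tz": -0.032,"ax": 0,"ay": 0,"az": 0},
    {"tx": 0.056,"ty": -0.148,"tz": -0.032,"ax": 0,"ay": 0,"az": 0},
  ],
)

```text
time_s: 2.6
position: [0.3805, 0.2808, 0.2043]
tcp_rot: [-0.329, 0.899, 0.1, 0.273]
contact_force: [0.3, 0.2, -0.8]
finger_gap: 0.0919
finger_force: 0.0
```

```bash
python3 - <<'E'
from plan import *
G=Rt(130.2,35);rot(G);shift([.4067,.21,.2]);print(ctrl.observe()["q"])
f=grab("scene");g=grab("top")
a=f["frame"][150:290,160:300];b=g["frame"][220:360,160:300]
cv2.imwrite("pics/pre.png",cv2.cvtColor(np.hstack([cv2.resize(a,(400,400)),cv2.resize(b,(400,400))]),4))
E
```

```text
turn deg 1.24738627500216 total/pi [-0.0001 -0.0069 -0.0001]
shift [ 0.0262 -0.0708 -0.0043] total tool/0.2 [ 0.1186 -0.3552 -0.0533]
[-0.3181 -0.0424 -0.3761  2.4371 -0.1094  0.1557  1.6763]
```

View pics/pre.png

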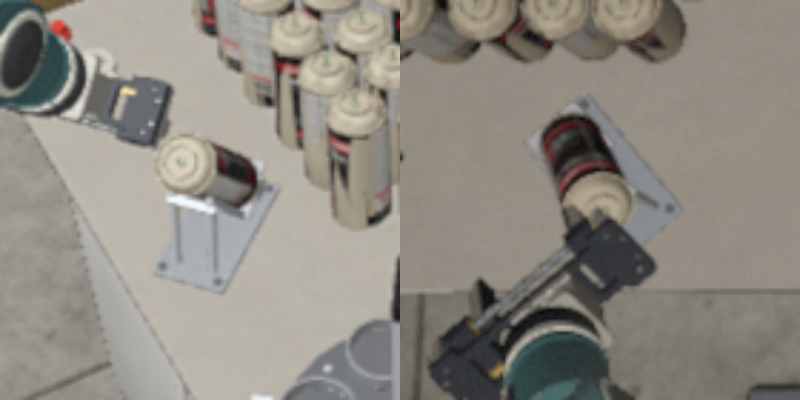

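The left half shows the gripper just behind the can top, with one finger above the cap. The joint readings show j4 and j6 at their limits, so a full 35° tool tilt is too close for the arm. I'll use 23° instead.

Call:
play_rows(
  moves=[
    {"tx": 0,"ty": 0,"tz": 0,"ax": 0,"ay": 0.02,"az": 0},
    {"tx": 0,"ty": 0,"tz": 0,"ax": 0,"ay": 0.02,"az": 0},
    {"tx": 0,"ty": 0,"tz": 0,"ax": 0,"ay": 0.02,"az": 0},
    {"tx": 0,"ty": 0,"tz": -0.1,"ax": 0,"ay": 0,"az": 0},
    {"tx": 0,"ty": 0,"tz": 0,"ax": 0,"ay": 0,"az": 0},
  ],
)

```text
time_s: 3.2
position: [0.3751, 0.2776, 0.2243]
tcp_rot: [-0.337, 0.92, 0.068, 0.188]
contact_force: [-0.0, 0.4, -0.0]
finger_gap: 0.0919
finger_force: 0.0
```

```bash
python3 - <<'E'
from plan import *
G=Rt(130.2,23);rot(G);shift([.4045,.2077,.2]);print(ctrl.observe()["q"])
E
```

```text
turn deg 0.15300878469370374 total/pi [-0.0005  0.0007  0.0002]
shift [ 0.0294 -0.0699 -0.0243] total tool/0.2 [ 0.1518 -0.3616  0.0677]
[-0.3043 -0.0391 -0.3926  2.2912 -0.0306  0.483   1.5971]
```

Call:
play_rows(
  moves=[
    {"tx": 0.05,"ty": -0.12,"tz": 0,"ax": 0,"ay": 0,"az": 0},
    {"tx": 0.05,"ty": -0.12,"tz": 0,"ax": 0,"ay": 0,"az": 0},
    {"tx": 0.05,"ty": -0.12,"tz": 0,"ax": 0,"ay": 0,"az": 0},
    {"tx": 0,"ty": 0,"tz": 0.07,"ax": 0,"ay": 0,"az": 0},
    {"tx": 0,"ty": 0,"tz": 0,"ax": 0,"ay": 0,"az": 0},
  ],
)

```text
time_s: 3.7
position: [0.4031, 0.2065, 0.1962]
tcp_rot: [-0.336, 0.921, 0.068, 0.185]
contact_force: [-0.1, 0.4, -0.6]
finger_gap: 0.0918
finger_force: 0.0
```

```bash
python3 - <<'E'
from plan import *
G=Rt(130.2,23);rot(G);shift([.4395,.2373,.1315]);s=ctrl.observe();print(s["q"],s["position"])
E
```

```text
turn deg 0.2545439483955725 total/pi [-0.0001 -0.0014 -0.0004]
shift [ 0.0364  0.0308 -0.0647] total tool/0.2 [-0.0946  0.0003  0.3905]
[-0.2252 -0.0121 -0.2576  2.3443 -0.2099  0.4285  1.962 ] [0.4031 0.2065 0.1962]
```

Call:
play_rows(
  moves=[
    {"tx": -0.019,"ty": 0,"tz": 0.078,"ax": 0,"ay": 0,"az": 0},
    {"tx": -0.019,"ty": 0,"tz": 0.078,"ax": 0,"ay": 0,"az": 0},
    {"tx": -0.019,"ty": 0,"tz": 0.078,"ax": 0,"ay": 0,"az": 0},
    {"tx": -0.019,"ty": 0,"tz": 0.078,"ax": 0,"ay": 0,"az": 0},
    {"tx": -0.019,"ty": 0,"tz": 0.078,"ax": 0,"ay": 0,"az": 0},
    {"tx": 0,"ty": 0,"tz": 0,"ax": 0,"ay": 0,"az": 0},
  ],
)

```text
time_s: 4.3
position: [0.4397, 0.239, 0.1321]
tcp_rot: [-0.338, 0.92, 0.068, 0.185]
contact_force: [-0.2, -0.0, -0.5]
finger_gap: 0.0919
finger_force: 0.0
```

```bash
python3 - <<'E'
from plan import *
G=Rt(130.2,23);rot(G);shift([.4395,.2373,.1315]);s=ctrl.observe();print(s["q"],s["position"],s["contact_force"])
f=grab("scene");g=grab("top")
a=f["frame"][150:270,160:280];b=g["frame"][230:330,180:280]
cv2.imwrite("pics/g1.png",cv2.cvtColor(np.hstack([cv2.resize(a,(400,400)),cv2.resize(b,(400,400))]),4))
E
```

```text
turn deg 0.23993392128821267 total/pi [ 0.0005 -0.0012  0.0005]
shift [-0.0002 -0.0017 -0.0006] total tool/0.2 [ 0.007  -0.0061  0.0004]
[-0.2948  0.2001 -0.2413  2.3114 -0.0956  0.2452  1.8403] [0.4397 0.239  0.1321] [-0.1631 -0.0202 -0.5   ]
```

View pics/g1.png

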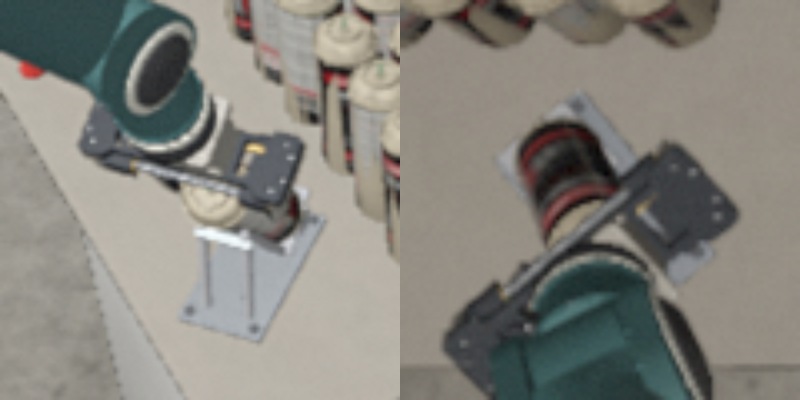

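The gripper straddles the can top, centred on its axis, with no contact force. Closing.

Call:
play_rows(
  gripper=-1,
  moves=[
    {"tx": 0,"ty": 0,"tz": 0,"ax": 0,"ay": 0,"az": 0},
    {"tx": 0,"ty": 0,"tz": 0,"ax": 0,"ay": 0,"az": 0},
    {"tx": 0,"ty": 0,"tz": 0,"ax": 0,"ay": 0,"az": 0},
    {"tx": 0,"ty": 0,"tz": 0,"ax": 0,"ay": 0,"az": 0},
    {"tx": 0,"ty": 0,"tz": 0,"ax": 0,"ay": 0,"az": 0},
    {"tx": 0,"ty": 0,"tz": 0,"ax": 0,"ay": 0,"az": 0},
    {"tx": 0,"ty": 0,"tz": 0,"ax": 0,"ay": 0,"az": 0},
    {"tx": 0,"ty": 0,"tz": 0,"ax": 0,"ay": 0,"az": 0},
  ],
)

```text
time_s: 5.2
position: [0.4408, 0.2379, 0.1339]
tcp_rot: [-0.336, 0.92, 0.068, 0.187]
contact_force: [-1.7, -0.6, 5.1]
finger_gap: 0.064
finger_force: 30.0
```

```bash
python3 - <<'E'
from plan import *
s=ctrl.observe();print(s["contact_force"],s["moment"])
a=np.array([-.438,-.370,.819]);A=R.from_quat(s["tcp_rot"]).as_matrix()
print("along can axis 45mm, tool/0.2:",A.T@(a*.045)/.2)
E
```

```text
[-1.6993 -0.5754  5.0597] [0.0447 0.4782 0.1154]
along can axis 45mm, tool/0.2: [ 0.0468 -0.0001 -0.22  ]
```

Call:
play_rows(
  moves=[
    {"tx": 0.006,"ty": 0,"tz": -0.028,"ax": 0,"ay": 0,"az": 0},
    {"tx": 0.006,"ty": 0,"tz": -0.028,"ax": 0,"ay": 0,"az": 0},
    {"tx": 0.006,"ty": 0,"tz": -0.028,"ax": 0,"ay": 0,"az": 0},
    {"tx": 0.006,"ty": 0,"tz": -0.028,"ax": 0,"ay": 0,"az": 0},
    {"tx": 0,"ty": 0,"tz": 0,"ax": 0,"ay": 0,"az": 0},
  ],
)

```text
time_s: 5.7
position: [0.4301, 0.2288, 0.1527]
tcp_rot: [-0.336, 0.921, 0.068, 0.187]
contact_force: [0.0, 0.3, -0.9]
finger_gap: 0.064
finger_force: 30.0
```

```bash
python3 - <<'E'
from plan import *
s=ctrl.observe();print(s["contact_force"],s["moment"],s["finger_gap"])
f=grab("scene");g=grab("top")
a=f["frame"][150:270,160:280];b=g["frame"][230:330,180:280]
cv2.imwrite("pics/g2.png",cv2.cvtColor(np.hstack([cv2.resize(a,(400,400)),cv2.resize(b,(400,400))]),4))
E
```

```text
[ 0.0145  0.2691 -0.9212] [-0.1352  0.5092  0.1046] 0.06400319988705501
```

View pics/g2.png

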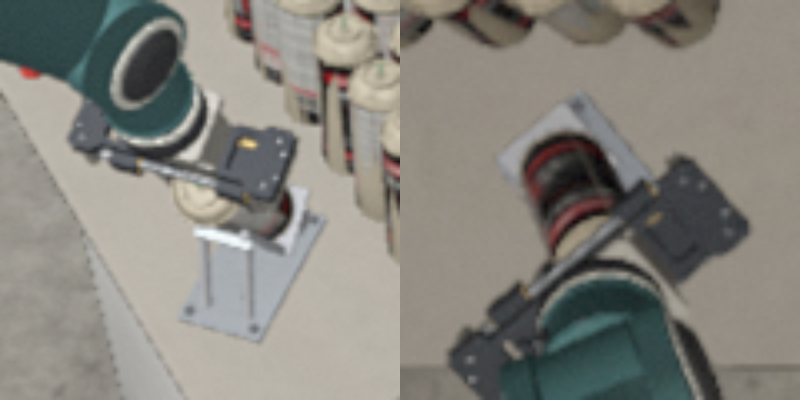

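The can rises out of the cradle with the gripper. I'll continue along the axis, then lift straight up.

Call:
play_rows(
  moves=[
    {"tx": 0.008,"ty": 0,"tz": -0.037,"ax": 0,"ay": 0,"az": 0},
    {"tx": 0.008,"ty": 0,"tz": -0.037,"ax": 0,"ay": 0,"az": 0},
    {"tx": 0.008,"ty": 0,"tz": -0.037,"ax": 0,"ay": 0,"az": 0},
    {"tx": 0.008,"ty": 0,"tz": -0.037,"ax": 0,"ay": 0,"az": 0},
    {"tx": -0.039,"ty": 0,"tz": -0.092,"ax": 0,"ay": 0,"az": 0},
    {"tx": -0.039,"ty": 0,"tz": -0.092,"ax": 0,"ay": 0,"az": 0},
    {"tx": -0.039,"ty": 0,"tz": -0.092,"ax": 0,"ay": 0,"az": 0},
    {"tx": -0.039,"ty": 0,"tz": -0.092,"ax": 0,"ay": 0,"az": 0},
    {"tx": 0,"ty": 0,"tz": 0,"ax": 0,"ay": 0,"az": 0},
  ],
)

```text
time_s: 6.7
position: [0.4186, 0.2184, 0.26]
tcp_rot: [-0.336, 0.92, 0.068, 0.19]
contact_force: [-0.5, -0.3, -2.8]
finger_gap: 0.0645
finger_force: 30.0
```

```bash
python3 - <<'E'
from plan import *
s=ctrl.observe();print(s["contact_force"],s["moment"],s["finger_gap"],s["q"],s["position"])
rot(Rt(130.2,-12));rot(Rt(130.2,23))
E
```

```text
[-0.4562 -0.3158 -2.7603] [-0.3425  0.5029  0.0262] 0.06452963017618335 [-0.2114 -0.0809 -0.2679  2.2362 -0.1883  0.5936  1.9243] [0.4186 0.2184 0.26  ]
turn deg 35.247704017277776 total/pi [-0.0007  0.1958 -0.0003]
turn deg 0.2815311461012926 total/pi [-0.0007  0.0014 -0.0001]
```

Call:
play_rows(
  moves=[
    {"tx": 0,"ty": 0,"tz": 0,"ax": 0,"ay": 0.028,"az": 0},
    {"tx": 0,"ty": 0,"tz": 0,"ax": 0,"ay": 0.028,"az": 0},
    {"tx": 0,"ty": 0,"tz": 0,"ax": 0,"ay": 0.028,"az": 0},
    {"tx": 0,"ty": 0,"tz": 0,"ax": 0,"ay": 0.028,"az": 0},
    {"tx": 0,"ty": 0,"tz": 0,"ax": 0,"ay": 0.028,"az": 0},
    {"tx": 0,"ty": 0,"tz": 0,"ax": 0,"ay": 0.028,"az": 0},
    {"tx": 0,"ty": 0,"tz": 0,"ax": 0,"ay": 0.028,"az": 0},
    {"tx": 0,"ty": 0,"tz": 0,"ax": 0,"ay": 0,"az": 0},
  ],
)

```text
time_s: 7.5
position: [0.4178, 0.2191, 0.2548]
tcp_rot: [-0.342, 0.933, -0.036, -0.102]
contact_force: [0.9, -0.5, -2.7]
finger_gap: 0.0644
finger_force: 30.0
```

```bash
python3 - <<'E'
from plan import *
s=ctrl.observe();print(s["finger_gap"],s["q"],s["position"])
rot(Rt(130.2,-12));rot(Rt(55,-12))
G=Rt(55,-12)
# target: grasp 138 above base, base at z .022+.06, over the pocket
g=np.array([.432,-.039,.082+.138]);shift(g+.019*G[:,2],G);print(g+.019*G[:,2])
E
```

```text
0.06440564957990692 [-0.3137  0.2748 -0.3085  1.8183  0.1023  1.2806  1.6125] [0.4178 0.2191 0.2548]
turn deg 0.5001721258523681 total/pi [ 0.0007 -0.0027  0.0002]
turn deg 75.21877406266218 total/pi [-0.088  -0.0027  0.4085]
shift [ 0.011  -0.2559 -0.0534] total tool/0.2 [-0.8173 -1.0165  0.0994]
[ 0.4288 -0.0367  0.2014]
```

Call:
play_rows(
  moves=[
    {"tx": 0,"ty": 0,"tz": 0,"ax": -0.0073,"ay": 0,"az": 0.034},
    {"tx": 0,"ty": 0,"tz": 0,"ax": -0.0073,"ay": 0,"az": 0.034},
    {"tx": 0,"ty": 0,"tz": 0,"ax": -0.0073,"ay": 0,"az": 0.034},
    {"tx": 0,"ty": 0,"tz": 0,"ax": -0.0073,"ay": 0,"az": 0.034},
    {"tx": 0,"ty": 0,"tz": 0,"ax": -0.0073,"ay": 0,"az": 0.034},
    {"tx": 0,"ty": 0,"tz": 0,"ax": -0.0073,"ay": 0,"az": 0.034},
    {"tx": 0,"ty": 0,"tz": 0,"ax": -0.0073,"ay": 0,"az": 0.034},
    {"tx": 0,"ty": 0,"tz": 0,"ax": -0.0073,"ay": 0,"az": 0.034},
    {"tx": 0,"ty": 0,"tz": 0,"ax": -0.0073,"ay": 0,"az": 0.034},
    {"tx": 0,"ty": 0,"tz": 0,"ax": -0.0073,"ay": 0,"az": 0.034},
    {"tx": 0,"ty": 0,"tz": 0,"ax": -0.0073,"ay": 0,"az": 0.034},
    {"tx": 0,"ty": 0,"tz": 0,"ax": -0.0073,"ay": 0,"az": 0.034},
  ],
)

```text
time_s: 8.7
position: [0.4168, 0.2174, 0.2564]
tcp_rot: [0.301, 0.948, 0.031, -0.101]
contact_force: [-0.0, 1.0, -2.9]
finger_gap: 0.0643
finger_force: 30.0
```

```bash
python3 - <<'E'
from plan import *
s=ctrl.observe();print(s["finger_gap"],s["q"],s["position"])
rot(Rt(55,-12));shift([.4288,-.0367,.255])
E
```

```text
0.0642749064269424 [-0.3088  0.1951 -0.1325  1.9045 -0.1718  1.1567  0.593 ] [0.4168 0.2174 0.2564]
turn deg 0.3343464582767187 total/pi [-0.0005 -0.0008 -0.0016]
shift [ 0.012  -0.2541 -0.0014] total tool/0.2 [-0.7671 -1.0025 -0.1549]
```

Call:
play_rows(
  moves=[
    {"tx": -0.085,"ty": -0.111,"tz": -0.017,"ax": 0,"ay": 0,"az": 0},
    {"tx": -0.085,"ty": -0.111,"tz": -0.017,"ax": 0,"ay": 0,"az": 0},
    {"tx": -0.085,"ty": -0.111,"tz": -0.017,"ax": 0,"ay": 0,"az": 0},
    {"tx": -0.085,"ty": -0.111,"tz": -0.017,"ax": 0,"ay": 0,"az": 0},
    {"tx": -0.085,"ty": -0.111,"tz": -0.017,"ax": 0,"ay": 0,"az": 0},
    {"tx": -0.085,"ty": -0.111,"tz": -0.017,"ax": 0,"ay": 0,"az": 0},
    {"tx": -0.085,"ty": -0.111,"tz": -0.017,"ax": 0,"ay": 0,"az": 0},
    {"tx": -0.085,"ty": -0.111,"tz": -0.017,"ax": 0,"ay": 0,"az": 0},
    {"tx": -0.085,"ty": -0.111,"tz": -0.017,"ax": 0,"ay": 0,"az": 0},
    {"tx": 0,"ty": 0,"tz": 0,"ax": 0,"ay": 0,"az": 0},
    {"tx": 0,"ty": 0,"tz": 0,"ax": 0,"ay": 0,"az": 0},
  ],
)

```text
time_s: 9.8
position: [0.43, -0.0353, 0.255]
tcp_rot: [0.3, 0.948, 0.031, -0.101]
contact_force: [-0.2, 0.3, -3.2]
finger_gap: 0.0642
finger_force: 30.0
```

```bash
python3 - <<'E'
from plan import *
s=ctrl.observe();print(s["finger_gap"],s["q"],s["position"]);rot(Rt(55,-12));shift([.4288,-.0367,.255])
f=grab("scene");g=grab("top")
for n,q in(("scene",f),("top",g)): np.savez(n+"1.npz",P=cloud(q),rgb=q["frame"])
a=f["frame"][190:350,210:370];b=g["frame"][210:350,270:410]
cv2.imwrite("pics/p1.png",cv2.cvtColor(np.hstack([cv2.resize(a,(400,400)),cv2.resize(b,(400,400))]),4))
E
```

```text
0.06422837205332116 [ 0.0179  0.1633  0.0736  1.9462 -0.122   1.2212  1.1028] [ 0.43   -0.0353  0.255 ]
turn deg 0.23313990706888044 total/pi [-0.0008 -0.0009 -0.0005]
shift [-0.0012 -0.0014 -0.    ] total tool/0.2 [ 0.0008 -0.0093  0.0003]
```

View pics/p1.png

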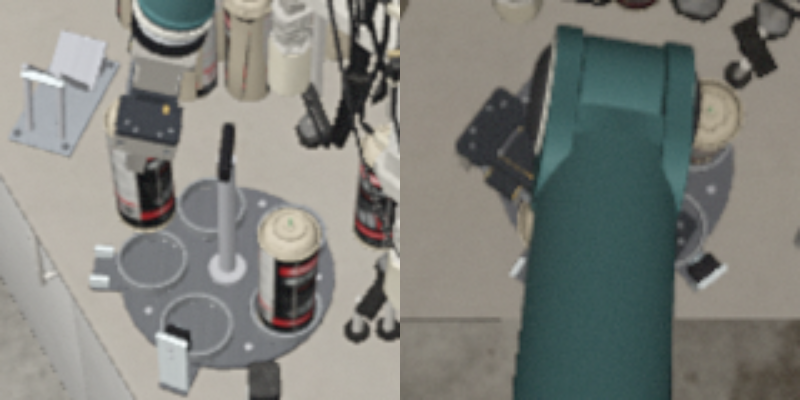

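The scene view shows the can upright above the loading side, and the top view is blocked by the arm. I'll measure can against pocket ring in the scene camera.

```bash
cat > rel.py <<'E'
from plan import *
from fit2 import cast
from scipy.optimize import least_squares
import sys
def ring(f,rgb,c0,z=.040):
    h,w=rgb.shape[:2];v,u=np.mgrid[:h,:w]
    X=cast(f,np.c_[u.ravel(),v.ravel()],z);r=np.hypot(X[:,0]-c0[0],X[:,1]-c0[1])
    val=cv2.cvtColor(rgb,cv2.COLOR_RGB2GRAY).ravel().astype(int)
    near=r<.05;disc=np.median(val[r<.03]);k=near&(r>.031)&(r<.046)&(val>disc+22)
    Y=X[k];s=least_squares(lambda p:np.hypot(Y[:,0]-p[0],Y[:,1]-p[1])-p[2],[*c0,.039],loss="soft_l1",f_scale=.001)
    return s.x,k.sum(),disc
def can(P,c0,zl,zh,free=True):
    P=P.reshape(-1,3);Q=P[(np.hypot(P[:,0]-c0[0],P[:,1]-c0[1])<.05)&(P[:,2]>zl)&(P[:,2]<zh)]
    zm=(zl+zh)/2
    def res(p):
        a=np.array([p[2],p[3],1]);a/=np.linalg.norm(a);d=Q-[p[0],p[1],zm];t=d@a
        return np.linalg.norm(d-t[:,None]*a,axis=1)-.0335
    s=least_squares(res,[*c0,0,0],loss="soft_l1",f_scale=.001);p=s.x
    return p,len(Q),np.median(abs(s.fun))
if __name__=="__main__":
    f=eyes.grab_frame("scene")
    for nm,ang in(("load",145),("next",217),("prev",73),("op",1)):
        c=np.array([.502,-.091])+.088*np.array([np.cos(np.radians(ang)),np.sin(np.radians(ang))])
        print(nm,c,ring(f,np.load("scene0.npz")["rgb"],c))
    P=np.load("scene1.npz")["P"];Q=P.reshape(-1,3)
    for zl,zh in((.15,.24),(.15,.2),(.2,.24)):
        p,n,e=can(P,(.432,-.039),zl,zh);print("held",p,n,e,"tilt deg x,y",np.degrees(p[2:]),"base xy@.135",p[:2]+p[2:]*(.135-(zl+zh)/2))
    k=(np.hypot(Q[:,0]-.432,Q[:,1]+.039)<.045)&(Q[:,2]>.06);print("lowest z",np.sort(Q[k][:,2])[:8])
    P0=np.load("scene0.npz")["P"];print("can_a",can(P0,(.531,-.174),.07,.17))
E
python3 rel.py
```

```text
load [ 0.4299 -0.0405] (array([ 0.4299, -0.0376,  0.0391]), np.int64(117), np.float64(120.0))
next [ 0.4317 -0.144 ] (array([ 0.4313, -0.142 ,  0.0393]), np.int64(154), np.float64(121.0))
prev [ 0.5277 -0.0068] (array([ 0.5284, -0.0041,  0.0396]), np.int64(116), np.float64(120.0))
op [ 0.59   -0.0895] (array([ 0.59  , -0.0895,  0.039 ]), np.int64(0), np.float64(194.0))
held [ 0.4289 -0.0348 -0.0212  0.0143] 478 0.001106477267655094 tilt deg x,y [-1.2153  0.8192] base xy@.135 [ 0.4302 -0.0356]
held [ 0.4294 -0.035  -0.0273  0.0115] 262 0.0010275434842974517 tilt deg x,y [-1.5625  0.6567] base xy@.135 [ 0.4305 -0.0355]
held [ 0.4284 -0.0344  0.0006  0.0224] 216 0.0011519994732168796 tilt deg x,y [0.0353 1.2827] base xy@.135 [ 0.4283 -0.0363]
lowest z [0.1307 0.1331 0.1344 0.1347 0.1353 0.1355 0.1357 0.1358]
can_a (array([ 0.5316, -0.1715, -0.0033, -0.0008]), 472, np.float64(0.00103691330689909))
```

Call:
play_rows(
  moves=[
    {"tx": 0,"ty": 0,"tz": 0,"ax": 0,"ay": 0.0072,"az": 0},
    {"tx": -0.0165,"ty": -0.002,"tz": 0.068,"ax": 0,"ay": 0,"az": 0},
    {"tx": -0.0165,"ty": -0.002,"tz": 0.068,"ax": 0,"ay": 0,"az": 0},
    {"tx": -0.0165,"ty": -0.002,"tz": 0.068,"ax": 0,"ay": 0,"az": 0},
    {"tx": -0.0165,"ty": -0.002,"tz": 0.068,"ax": 0,"ay": 0,"az": 0},
    {"tx": -0.0165,"ty": -0.002,"tz": 0.068,"ax": 0,"ay": 0,"az": 0},
    {"tx": 0,"ty": 0,"tz": 0,"ax": 0,"ay": 0,"az": 0},
    {"tx": 0,"ty": 0,"tz": 0,"ax": 0,"ay": 0,"az": 0},
  ],
)

```text
time_s: 10.75
position: [0.4297, -0.0367, 0.1855]
tcp_rot: [0.298, 0.947, 0.034, -0.113]
contact_force: [1.7, -0.4, -1.1]
finger_gap: 0.0642
finger_force: 30.0
```

```bash
cat > m2.py <<'E'
from rel import *
s=ctrl.observe();print(s["position"],s["contact_force"],s["finger_gap"]);rot(Rt(55,-10.7))
f=grab("scene");P=cloud(f);Q=P.reshape(-1,3);b=s["position"][2]-.12
p,n,e=can(P,(.43,-.038),b+.02,b+.105);print("held",p,n,e,"deg",np.degrees(p[2:]),"base",p[:2]-p[2:]*.0625)
k=(np.hypot(Q[:,0]-.43,Q[:,1]+.038)<.036)&(Q[:,2]>.045);print("lowest z",np.sort(Q[k][:,2])[:8])
E
python3 m2.py
```

```text
[ 0.4297 -0.0367  0.1855] [ 1.7136 -0.411  -1.0556] 0.06416300002782115
turn deg 2.8291263698915596 total/pi [-0.0013 -0.0157  0.0002]
held [ 0.4273 -0.0354 -0.0003 -0.0051] 409 0.0011390329844495964 deg [-0.0171 -0.2948] base [ 0.4273 -0.0351]
lowest z [0.0452 0.0461 0.0607 0.0621 0.0633 0.0636 0.064  0.0644]
```

Call:
play_rows(
  moves=[
    {"tx": -0.0175,"ty": -0.003,"tz": -0.004,"ax": 0,"ay": 0,"az": 0},
    {"tx": -0.0058,"ty": 0,"tz": 0.0243,"ax": 0,"ay": 0,"az": 0},
    {"tx": -0.0058,"ty": 0,"tz": 0.0243,"ax": 0,"ay": 0,"az": 0},
    {"tx": -0.0058,"ty": 0,"tz": 0.0243,"ax": 0,"ay": 0,"az": 0},
    {"tx": -0.0058,"ty": 0,"tz": 0.0243,"ax": 0,"ay": 0,"az": 0},
    {"tx": -0.0058,"ty": 0,"tz": 0.0243,"ax": 0,"ay": 0,"az": 0},
    {"tx": -0.0058,"ty": 0,"tz": 0.0243,"ax": 0,"ay": 0,"az": 0},
    {"tx": 0,"ty": 0,"tz": 0,"ax": 0,"ay": 0,"az": 0},
    {"tx": 0,"ty": 0,"tz": 0,"ax": 0,"ay": 0,"az": 0},
  ],
)

```text
time_s: 11.7
position: [0.432, -0.0397, 0.1553]
tcp_rot: [0.298, 0.947, 0.033, -0.113]
contact_force: [-0.4, 0.2, -3.0]
finger_gap: 0.0642
finger_force: 30.0
```

```bash
sed -i 's/-10.7/-13.5/' m2.py; python3 m2.py
```

```text
[ 0.432  -0.0397  0.1553] [-0.3717  0.2453 -3.0131] 0.06422906642873578
turn deg 0.22898255760978647 total/pi [-0.0013  0.0001 -0.    ]
held [ 0.4298 -0.0386 -0.0107  0.0083] 383 0.0012185882372838172 deg [-0.6112  0.4742] base [ 0.4305 -0.0391]
lowest z [0.0452 0.0455 0.0456 0.0461 0.0461 0.0463 0.0464 0.0466]
```

Call:
play_rows(
  moves=[
    {"tx": -0.0029,"ty": 0,"tz": 0.0122,"ax": 0,"ay": 0,"az": 0},
    {"tx": -0.0029,"ty": 0,"tz": 0.0122,"ax": 0,"ay": 0,"az": 0},
    {"tx": -0.0029,"ty": 0,"tz": 0.0122,"ax": 0,"ay": 0,"az": 0},
    {"tx": -0.0029,"ty": 0,"tz": 0.0122,"ax": 0,"ay": 0,"az": 0},
    {"tx": 0,"ty": 0,"tz": 0,"ax": 0,"ay": 0,"az": 0},
  ],
)

```text
time_s: 12.25
position: [0.4317, -0.0397, 0.145]
tcp_rot: [0.299, 0.947, 0.033, -0.113]
contact_force: [-0.5, 0.5, -1.7]
finger_gap: 0.0644
finger_force: 30.0
```

Call:
play_rows(
  moves=[
    {"tx": -0.0014,"ty": 0,"tz": 0.0061,"ax": 0,"ay": 0,"az": 0},
    {"tx": 0,"ty": 0,"tz": 0,"ax": 0,"ay": 0,"az": 0},
  ],
)

```text
time_s: 12.45
position: [0.4319, -0.0397, 0.144]
tcp_rot: [0.298, 0.947, 0.033, -0.113]
contact_force: [1.0, -0.6, -2.4]
finger_gap: 0.0644
finger_force: 30.0
```

```bash
python3 m2.py
```

```text
[ 0.4319 -0.0397  0.144 ] [ 0.9733 -0.5682 -2.3975] 0.06438742777340725
turn deg 0.22456167707704627 total/pi [-0.0012  0.0001 -0.0001]
held [ 0.4294 -0.0385  0.0075 -0.0017] 393 0.0012879532801864033 deg [ 0.4276 -0.0954] base [ 0.4289 -0.0384]
lowest z [0.0452 0.0453 0.0454 0.0457 0.0458 0.0459 0.0462 0.0462]
```

Call:
play_rows(
  moves=[
    {"tx": -0.0012,"ty": 0,"tz": 0.005,"ax": 0,"ay": 0,"az": 0},
    {"tx": 0,"ty": 0,"tz": 0,"ax": 0,"ay": 0,"az": 0},
  ],
)

```text
time_s: 12.7
position: [0.4323, -0.0398, 0.1434]
tcp_rot: [0.299, 0.947, 0.034, -0.112]
contact_force: [1.3, 0.5, 0.4]
finger_gap: 0.0644
finger_force: 30.0
```

Call:
play_rows(
  moves=[
    {"tx": -0.0012,"ty": 0,"tz": 0.005,"ax": 0,"ay": 0,"az": 0},
    {"tx": 0,"ty": 0,"tz": 0,"ax": 0,"ay": 0,"az": 0},
  ],
)

```text
time_s: 12.9
position: [0.4327, -0.0398, 0.1432]
tcp_rot: [0.299, 0.947, 0.034, -0.112]
contact_force: [-0.5, -1.0, 7.7]
finger_gap: 0.0644
finger_force: 30.0
```

Call:
play_rows(
  gripper=1,
  moves=[
    {"tx": 0,"ty": 0,"tz": 0,"ax": 0,"ay": 0,"az": 0},
    {"tx": 0,"ty": 0,"tz": 0,"ax": 0,"ay": 0,"az": 0},
    {"tx": 0,"ty": 0,"tz": 0,"ax": 0,"ay": 0,"az": 0},
    {"tx": 0,"ty": 0,"tz": 0,"ax": 0,"ay": 0,"az": 0},
    {"tx": 0,"ty": 0,"tz": 0,"ax": 0,"ay": 0,"az": 0},
    {"tx": 0,"ty": 0,"tz": 0,"ax": 0,"ay": 0,"az": 0},
    {"tx": 0,"ty": 0,"tz": 0,"ax": 0,"ay": 0,"az": 0},
  ],
)

```text
time_s: 13.6
position: [0.432, -0.0397, 0.142]
tcp_rot: [0.298, 0.947, 0.033, -0.113]
contact_force: [-0.2, 0.3, -0.6]
finger_gap: 0.0918
finger_force: 0.0
```

```bash
python3 m2.py
```

```text
[ 0.432  -0.0397  0.142 ] [-0.1993  0.3291 -0.6468] 0.09181353330104101
turn deg 0.2245622864331805 total/pi [-0.0012  0.0001 -0.    ]
held [ 0.4299 -0.0389  0.0209  0.0088] 371 0.0013501057567583824 deg [1.197  0.5016] base [ 0.4286 -0.0394]
lowest z [0.045  0.0457 0.0457 0.0464 0.0466 0.0471 0.0479 0.0493]
```

Released cleanly and the can stands. Rising straight up.

Call:
play_rows(
  moves=[
    {"tx": 0.0117,"ty": 0,"tz": -0.0486,"ax": 0,"ay": 0,"az": 0},
    {"tx": 0.0234,"ty": 0,"tz": -0.0972,"ax": 0,"ay": 0,"az": 0},
    {"tx": 0.0234,"ty": 0,"tz": -0.0972,"ax": 0,"ay": 0,"az": 0},
    {"tx": 0.0234,"ty": 0,"tz": -0.0972,"ax": 0,"ay": 0,"az": 0},
    {"tx": 0.0234,"ty": 0,"tz": -0.0972,"ax": 0,"ay": 0,"az": 0},
    {"tx": 0.0234,"ty": 0,"tz": -0.0972,"ax": 0,"ay": 0,"az": 0},
    {"tx": 0.0234,"ty": 0,"tz": -0.0972,"ax": 0,"ay": 0,"az": 0},
    {"tx": 0.0234,"ty": 0,"tz": -0.0972,"ax": 0,"ay": 0,"az": 0},
    {"tx": 0.0234,"ty": 0,"tz": -0.0972,"ax": 0,"ay": 0,"az": 0},
    {"tx": 0,"ty": 0,"tz": 0,"ax": 0,"ay": 0,"az": 0},
  ],
)

```text
time_s: 14.65
position: [0.4335, -0.0392, 0.3149]
tcp_rot: [0.298, 0.947, 0.034, -0.11]
contact_force: [-0.5, 0.8, 0.5]
finger_gap: 0.0921
finger_force: 0.0
```

```bash
python3 - <<'E'
from plan import *
s=ctrl.observe();print(s["position"],s["q"]);f=grab("scene")
rot(Rt(-35.3,0));rot(Rt(144.7,0))
a=f["frame"][190:350,210:370]
cv2.imwrite("pics/p2.png",cv2.cvtColor(cv2.resize(a,(480,480)),4))
E
```

```text
[ 0.4335 -0.0392  0.3149] [ 0.023   0.1253  0.0824  1.8516 -0.1227  1.3696  1.1032]
turn deg 91.09824037138483 total/pi [-0.0589 -0.0574  0.4994]
turn deg 90.44422769577818 total/pi [ 0.0573 -0.0588 -0.4957]
```

View pics/p2.png

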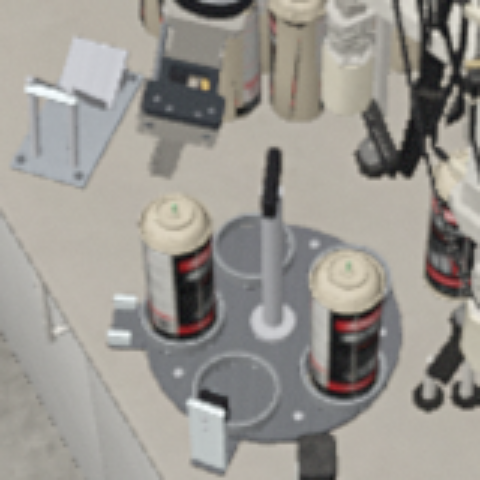

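The loaded can stands fully in its pocket, on a par with can_a, and the fingers are clear. Next I'll turn the tool for the T-bar.

Call:
play_rows(
  moves=[
    {"tx": 0,"ty": 0,"tz": 0,"ax": -0.0039,"ay": -0.0038,"az": 0.0333},
    {"tx": 0,"ty": 0,"tz": 0,"ax": -0.0039,"ay": -0.0038,"az": 0.0333},
    {"tx": 0,"ty": 0,"tz": 0,"ax": -0.0039,"ay": -0.0038,"az": 0.0333},
    {"tx": 0,"ty": 0,"tz": 0,"ax": -0.0039,"ay": -0.0038,"az": 0.0333},
    {"tx": 0,"ty": 0,"tz": 0,"ax": -0.0039,"ay": -0.0038,"az": 0.0333},
    {"tx": 0,"ty": 0,"tz": 0,"ax": -0.0039,"ay": -0.0038,"az": 0.0333},
    {"tx": 0,"ty": 0,"tz": 0,"ax": -0.0039,"ay": -0.0038,"az": 0.0333},
    {"tx": 0,"ty": 0,"tz": 0,"ax": -0.0039,"ay": -0.0038,"az": 0.0333},
    {"tx": 0,"ty": 0,"tz": 0,"ax": -0.0039,"ay": -0.0038,"az": 0.0333},
    {"tx": 0,"ty": 0,"tz": 0,"ax": -0.0039,"ay": -0.0038,"az": 0.0333},
    {"tx": 0,"ty": 0,"tz": 0,"ax": -0.0039,"ay": -0.0038,"az": 0.0333},
    {"tx": 0,"ty": 0,"tz": 0,"ax": -0.0039,"ay": -0.0038,"az": 0.0333},
  ],
)

```text
time_s: 15.9
position: [0.4314, -0.0391, 0.311]
tcp_rot: [0.807, 0.59, 0.005, -0.026]
contact_force: [-0.3, 0.1, 0.1]
finger_gap: 0.092
finger_force: 0.0
```

Call:
play_rows(
  gripper=0,
  moves=[
    {"tx": 0,"ty": 0,"tz": 0,"ax": -0.0039,"ay": -0.0038,"az": 0.0333},
    {"tx": 0,"ty": 0,"tz": 0,"ax": -0.0039,"ay": -0.0038,"az": 0.0333},
    {"tx": 0,"ty": 0,"tz": 0,"ax": -0.0039,"ay": -0.0038,"az": 0.0333},
    {"tx": 0,"ty": 0,"tz": 0,"ax": 0,"ay": 0,"az": 0},
  ],
)

```text
time_s: 16.3
position: [0.4315, -0.0386, 0.3111]
tcp_rot: [0.888, 0.46, -0.002, -0.002]
contact_force: [0.6, -0.1, -0.5]
finger_gap: 0.0618
finger_force: 0.0
```

```bash
python3 - <<'E'
from plan import *
s=ctrl.observe();print(s["position"],s["q"],s["finger_gap"])
rot(Rt(-35.3,0));shift([.504,-.0888,.315])
E
```

```text
[ 0.4315 -0.0386  0.3111] [-0.0683 -0.0055  0.0809  1.9801 -0.0007  1.1732 -0.6027] 0.06179763842632376
turn deg 0.35822446415653414 total/pi [-0.0018  0.0008  0.0002]
shift [ 0.0725 -0.0502  0.0039] total tool/0.2 [ 0.0044  0.4409 -0.022 ]
```

Call:
play_rows(
  gripper=-0.3,
  moves=[
    {"tx": 0.001,"ty": 0.11,"tz": -0.005,"ax": 0,"ay": 0,"az": 0},
    {"tx": 0.001,"ty": 0.11,"tz": -0.005,"ax": 0,"ay": 0,"az": 0},
    {"tx": 0.001,"ty": 0.11,"tz": -0.005,"ax": 0,"ay": 0,"az": 0},
    {"tx": 0.001,"ty": 0.11,"tz": -0.005,"ax": 0,"ay": 0,"az": 0},
    {"tx": 0,"ty": 0,"tz": 0,"ax": 0,"ay": 0,"az": 0},
    {"tx": 0,"ty": 0,"tz": 0,"ax": 0,"ay": 0,"az": 0},
  ],
)

```text
time_s: 16.9
position: [0.5038, -0.0892, 0.3147]
tcp_rot: [0.888, 0.46, -0.003, -0.002]
contact_force: [1.1, 0.1, 0.2]
finger_gap: 0.0323
finger_force: 0.0
```

```bash
python3 - <<'E'
from plan import *
s=ctrl.observe();print(s["position"],s["q"],s["finger_gap"],s["contact_force"]);f=grab("scene")
rot(Rt(-35.3,0));shift([.504,-.0888,.238])
a=f["frame"][160:320,220:380]
cv2.imwrite("pics/t1.png",cv2.cvtColor(cv2.resize(a,(560,560)),4))
E
```

```text
[ 0.5038 -0.0892  0.3147] [-0.0152  0.1385  0.1403  1.818  -0.0218  1.1932 -0.4835] 0.03231029886136192 [1.109  0.0605 0.2355]
turn deg 0.373713114982671 total/pi [-0.0019  0.0006  0.0003]
shift [ 0.0004  0.     -0.0769] total tool/0.2 [0.002  0.0039 0.3846]
```

View pics/t1.png

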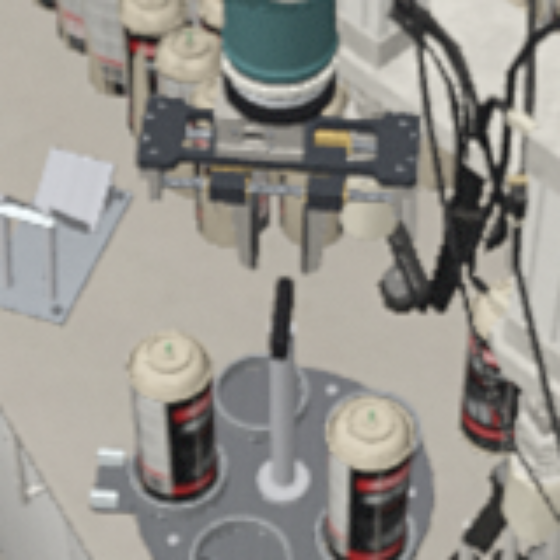

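The fingers, 32 mm open, stand centred over the bar (midpoint about (279,265) in the crop, bar at (283,300)). Descending.

Call:
play_rows(
  moves=[
    {"tx": 0,"ty": 0.002,"tz": 0.064,"ax": 0,"ay": 0,"az": 0},
    {"tx": 0,"ty": 0.002,"tz": 0.064,"ax": 0,"ay": 0,"az": 0},
    {"tx": 0,"ty": 0,"tz": 0.064,"ax": 0,"ay": 0,"az": 0},
    {"tx": 0,"ty": 0,"tz": 0.064,"ax": 0,"ay": 0,"az": 0},
    {"tx": 0,"ty": 0,"tz": 0.064,"ax": 0,"ay": 0,"az": 0},
    {"tx": 0,"ty": 0,"tz": 0.064,"ax": 0,"ay": 0,"az": 0},
    {"tx": 0,"ty": 0,"tz": 0,"ax": 0,"ay": 0,"az": 0},
  ],
)

```text
time_s: 17.65
position: [0.5035, -0.0895, 0.2366]
tcp_rot: [0.888, 0.459, -0.003, -0.003]
contact_force: [0.0, 0.0, -0.3]
finger_gap: 0.0322
finger_force: 0.0
```

Call:
play_rows(
  gripper=-1,
  moves=[
    {"tx": 0,"ty": 0,"tz": 0,"ax": 0,"ay": 0,"az": 0},
    {"tx": 0,"ty": 0,"tz": 0,"ax": 0,"ay": 0,"az": 0},
    {"tx": 0,"ty": 0,"tz": 0,"ax": 0,"ay": 0,"az": 0},
    {"tx": 0,"ty": 0,"tz": 0,"ax": 0,"ay": 0,"az": 0},
    {"tx": 0,"ty": 0,"tz": 0,"ax": 0,"ay": 0,"az": 0},
  ],
)

```text
time_s: 18.15
position: [0.5048, -0.0894, 0.2394]
tcp_rot: [0.888, 0.459, -0.001, -0.002]
contact_force: [-3.3, 1.8, 3.9]
finger_gap: 0.0139
finger_force: 30.0
```

```bash
python3 - <<'E'
from plan import *
s=ctrl.observe();print(s["position"],s["q"],s["finger_gap"],s["contact_force"],s["moment"])
rot(Rt(-35.3,0));rot(Rt(36.7,0))
E
```

```text
[ 0.5048 -0.0894  0.2394] [-0.0086  0.2078  0.1372  1.9135 -0.0343  1.0268 -0.4727] 0.013903375056283565 [-3.3462  1.7619  3.8619] [ 0.3321  0.7    -0.0134]
turn deg 0.2567644663394717 total/pi [-0.0014  0.0003 -0.    ]
turn deg 72.00762003319933 total/pi [-0.0014 -0.0006 -0.4   ]
```

Call:
play_rows(
  moves=[
    {"tx": 0,"ty": 0,"tz": 0,"ax": 0,"ay": 0,"az": -0.008},
    {"tx": 0,"ty": 0,"tz": 0,"ax": 0,"ay": 0,"az": -0.012},
    {"tx": 0,"ty": 0,"tz": 0,"ax": 0,"ay": 0,"az": -0.015},
    {"tx": 0,"ty": 0,"tz": 0,"ax": 0,"ay": 0,"az": -0.015},
    {"tx": 0,"ty": 0,"tz": 0,"ax": 0,"ay": 0,"az": -0.015},
    {"tx": 0,"ty": 0,"tz": 0,"ax": 0,"ay": 0,"az": -0.015},
    {"tx": 0,"ty": 0,"tz": 0,"ax": 0,"ay": 0,"az": -0.01},
  ],
)

```text
time_s: 18.85
position: [0.5047, -0.0894, 0.2394]
tcp_rot: [0.814, 0.581, -0.001, -0.002]
contact_force: [-4.1, 2.8, 5.9]
finger_gap: 0.0138
finger_force: 30.0
```

```bash
python3 - <<'E'
from plan import *
from rel import can
s=ctrl.observe();print(s["position"],s["q"],s["finger_gap"],s["contact_force"],s["moment"])
rot(Rt(36.7,0))
f=grab("scene");P=cloud(f).reshape(-1,3);d=np.hypot(P[:,0]-.502,P[:,1]+.0888);k=(d<.125)&(d>.05)&(P[:,2]>.17)&(P[:,2]<.212)
ang=np.degrees(np.arctan2(P[k,1]+.0888,P[k,0]-.502))%360;print(np.histogram(ang,36,(0,360))[0])
E
```

```text
[ 0.5047 -0.0894  0.2394] [ 0.0227  0.2085  0.1013  1.9115 -0.026   1.0274 -0.1962] 0.013828906810940234 [-4.0804  2.7889  5.8906] [ 0.3986  0.88   -0.2387]
turn deg 55.69913188303701 total/pi [-0.0013 -0.0008 -0.3094]
[  0   0   0   0   0   0   0   0   0   0   0   0   0   1  24  85 128 158
  44   0   0   0   0   0   0   0   0   0  95 151 125  65  11   0   0   0]
```

Call:
play_rows(
  moves=[
    {"tx": 0,"ty": 0,"tz": 0,"ax": 0,"ay": 0,"az": -0.012},
    {"tx": 0,"ty": 0,"tz": 0,"ax": 0,"ay": 0,"az": -0.015},
    {"tx": 0,"ty": 0,"tz": 0,"ax": 0,"ay": 0,"az": -0.015},
    {"tx": 0,"ty": 0,"tz": 0,"ax": 0,"ay": 0,"az": -0.015},
    {"tx": 0,"ty": 0,"tz": 0,"ax": 0,"ay": 0,"az": -0.015},
    {"tx": 0,"ty": 0,"tz": 0,"ax": 0,"ay": 0,"az": -0.015},
    {"tx": 0,"ty": 0,"tz": 0,"ax": 0,"ay": 0,"az": -0.015},
    {"tx": 0,"ty": 0,"tz": 0,"ax": 0,"ay": 0,"az": -0.015},
    {"tx": 0,"ty": 0,"tz": 0,"ax": 0,"ay": 0,"az": -0.015},
    {"tx": 0,"ty": 0,"tz": 0,"ax": 0,"ay": 0,"az": -0.015},
    {"tx": 0,"ty": 0,"tz": 0,"ax": 0,"ay": 0,"az": -0.01},
  ],
)

```text
time_s: 20.0
position: [0.5045, -0.0894, 0.2394]
tcp_rot: [0.647, 0.762, -0.001, -0.002]
contact_force: [-5.2, 2.7, 6.2]
finger_gap: 0.0135
finger_force: 30.0
```

```bash
cat > chk.py <<'E'
from plan import *
s=ctrl.observe();print(s["position"],s["q"],s["finger_gap"],s["contact_force"],s["moment"])
rot(Rt(36.7,0))
f=grab("scene");P=cloud(f).reshape(-1,3);d=np.hypot(P[:,0]-.502,P[:,1]+.0888);k=(d<.125)&(d>.05)&(P[:,2]>.17)&(P[:,2]<.212)
ang=np.degrees(np.arctan2(P[k,1]+.0888,P[k,0]-.502))%360;print(np.histogram(ang,36,(0,360))[0])
E
python3 chk.py
```

```text
[ 0.5045 -0.0894  0.2394] [ 0.0764  0.2102  0.0393  1.9082 -0.0107  1.0282  0.2832] 0.013455521497779292 [-5.2348  2.737   6.2096] [0.2789 0.9821 0.0369]
turn deg 27.376008963792664 total/pi [-0.0012 -0.001  -0.1521]
[  0   0   0   0   0   0   0   0   0   0   0   0   0   0   0   0   6  32
 119 147 137  18   0   0   0   0   0   0   0   0   3 121 140  96  54  14]
```

Call:
play_rows(
  moves=[
    {"tx": 0,"ty": 0,"tz": 0,"ax": 0,"ay": 0,"az": -0.012},
    {"tx": 0,"ty": 0,"tz": 0,"ax": 0,"ay": 0,"az": -0.015},
    {"tx": 0,"ty": 0,"tz": 0,"ax": 0,"ay": 0,"az": -0.015},
    {"tx": 0,"ty": 0,"tz": 0,"ax": 0,"ay": 0,"az": -0.015},
    {"tx": 0,"ty": 0,"tz": 0,"ax": 0,"ay": 0,"az": -0.015},
    {"tx": 0,"ty": 0,"tz": 0,"ax": 0,"ay": 0,"az": -0.015},
    {"tx": 0,"ty": 0,"tz": 0,"ax": 0,"ay": 0,"az": -0.015},
    {"tx": 0,"ty": 0,"tz": 0,"ax": 0,"ay": 0,"az": -0.015},
    {"tx": 0,"ty": 0,"tz": 0,"ax": 0,"ay": 0,"az": -0.015},
    {"tx": 0,"ty": 0,"tz": 0,"ax": 0,"ay": 0,"az": -0.012},
    {"tx": 0,"ty": 0,"tz": 0,"ax": 0,"ay": 0,"az": -0.008},
    {"tx": 0,"ty": 0,"tz": 0,"ax": 0,"ay": 0,"az": 0},
  ],
)

```text
time_s: 21.25
position: [0.5044, -0.0894, 0.2394]
tcp_rot: [0.449, 0.893, -0.0, -0.003]
contact_force: [-4.1, 2.5, 6.1]
finger_gap: 0.0137
finger_force: 30.0
```

```bash
python3 chk.py
```

```text
[ 0.5044 -0.0894  0.2394] [ 0.1287  0.2125 -0.0207  1.905   0.004   1.0292  0.7454] 0.013714486394333869 [-4.074   2.5438  6.0757] [ 0.235   0.9889 -0.0838]
turn deg 0.31103084856515595 total/pi [-0.001  -0.0013 -0.0005]
[ 90  34  10   0   0   0   0   0   0   0   0   0   0   0   0   0   0   0
   0  15  79 143 150  84   0   0   0   0   0   0   0   0   0  21 141 115]
```

Call:
play_rows(
  gripper=-0.3,
  moves=[
    {"tx": 0,"ty": 0,"tz": 0,"ax": 0,"ay": 0,"az": 0},
    {"tx": 0,"ty": 0,"tz": 0,"ax": 0,"ay": 0,"az": 0},
    {"tx": 0,"ty": 0,"tz": 0,"ax": 0,"ay": 0,"az": 0},
    {"tx": 0,"ty": 0,"tz": 0,"ax": 0,"ay": 0,"az": 0},
    {"tx": 0,"ty": 0,"tz": -0.05,"ax": 0,"ay": 0,"az": 0},
    {"tx": 0,"ty": 0,"tz": -0.08,"ax": 0,"ay": 0,"az": 0},
    {"tx": 0,"ty": 0,"tz": -0.08,"ax": 0,"ay": 0,"az": 0},
    {"tx": 0,"ty": 0,"tz": -0.08,"ax": 0,"ay": 0,"az": 0},
    {"tx": 0,"ty": 0,"tz": -0.08,"ax": 0,"ay": 0,"az": 0},
    {"tx": 0,"ty": 0,"tz": 0,"ax": 0,"ay": 0,"az": 0},
    {"tx": 0,"ty": 0,"tz": 0,"ax": 0,"ay": 0,"az": 0},
  ],
)

```text
time_s: 22.4
position: [0.5052, -0.0898, 0.313]
tcp_rot: [0.45, 0.893, -0.0, -0.002]
contact_force: [1.0, 0.0, -0.6]
finger_gap: 0.032
finger_force: 0.0
```

```bash
python3 - <<'E'
from rel import *
s=ctrl.observe();print(s["position"],s["contact_force"],s["finger_gap"])
f=grab("scene");P=cloud(f)
c=np.array([.5018,-.0888])
for nm,a in(("new",216.6),("can_a",0.6)):
    e=c+.088*np.array([np.cos(np.radians(a)),np.sin(np.radians(a))])
    p,n,r=can(P,e,.07,.16);Q=P.reshape(-1,3);k=np.hypot(Q[:,0]-p[0],Q[:,1]-p[1])<.012
    print(nm,"expect",e,"fit",p[:2],np.degrees(p[2:]),n,"top z",np.nanmax(Q[k&(Q[:,2]<.23)][:,2]),"azim",np.degrees(np.arctan2(*(p[:2]-c)[::-1]))%360)
print(ring(f,f["frame"],c+.088*np.array([np.cos(np.radians(144.5)),np.sin(np.radians(144.5))])))
Q=P.reshape(-1,3);m=(Q[:,2]>.225)&(Q[:,2]<.268)&(np.hypot(Q[:,0]-.502,Q[:,1]+.089)<.045)&(f["frame"].reshape(-1,3).max(1)<70)
print("bar",cv2.minAreaRect((Q[m][:,:2]*1000).astype(np.float32)),m.sum())
E
```

```text
[ 0.5052 -0.0898  0.313 ] [ 1.0185  0.0114 -0.5895] 0.032029720932954524
new expect [ 0.4312 -0.1413] fit [ 0.4325 -0.1415] [-0.3739  0.2263] 433 top z 0.20926705377013954 azim 217.2415267512117
can_a expect [ 0.5898 -0.0879] fit [ 0.5903 -0.0865] [-0.0954  0.3397] 408 top z 0.20874477574130013 azim 1.5081795762068895
(array([ 0.4298, -0.0373,  0.0395]), np.int64(198), np.float64(121.0))
bar ((502.17626953125, -93.44184112548828), (18.011661529541016, 61.12494659423828), 37.44944381713867) 166
```

Both cans stand upright at the right height. The ring now at the tongue matches a detent position, and the bar direction is 72° on. Handing in.

```bash
python3 -c "
from cell import hand_in
print(hand_in())"
```

```text
the job is handed in; nothing more can be done
None
```

The can now stands fully down in the load pocket and has been turned one click counter-clockwise to the sensor. can_a is still upright in its pocket, the gripper is clear of everything, and the job was handed in at about 22 s; I didn't re-check the tape and flask, which the arm never went near.

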